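# Load the milling jar and start the mill

### The arm

A 6-joint arm with a two-finger parallel gripper is mounted at the origin on the work surface. World frame = base frame: x ahead of the robot, y to its left, z up, the work surface at z = 0. Lengths are in mm, angles in rad, forces in N, time in s.
With the tool pointing down it reaches from about 325 to 850 mm from the base axis. Payload 4.4 kg.
Tool frame: the origin (TCP) lies at the very end of the fingers, on their centre line; the grasp point (between the pads) lies 19 mm behind it (grasp_offset is the distance from the TCP to the grasp point, in mm); z points along the fingers, y is the direction in which the jaws open and shut (so a half turn about z gives the same grasp; the last joint's range is limited). The gripper opens to 94 mm and grips with 3 to 60 N. Pads are 16 mm wide; open, the fingers measure 119 mm over their backs; the gripper's body (75 mm by 177 mm) begins 78 mm behind the grasp point.
Start: joints at [1.145, 0.207, 1.542, -0, 1.393, -0.15], TCP at [156.592, 553.269, 205.447] pointing down, gripper open.
Joint ranges: [-2.73, 2.73], [-0.86, 2.22], [0.23, 2.46], [-1.11, 4.25], [0.08, 2.63], [-2.82, 2.82]. Speed limits (rad/s): [2.79, 2.79, 3.14, 3.14, 3.14, 3.14].

### API

Orientations are given as a unit quaternion [x, y, z, w].
In Python, from cell import * gives the robot as it stands. The module is installed in compiled form; this text tells all that it offers.
- The arm moves only by the tool step_arm, never from a script. Its argument "series" is a list that holds one entry, the list of rows, each a list of 5 numbers: the shift along the tool's x, y, z in m, then the turn about the tool's z in degrees, then the finger opening in m, from 0 to 0.094. A call has 1 to 20 rows; each row shifts and turns the pose as measured when the row begins, along the tool's axes as they then stand; what a row does not reach is not made up. A row lasts 1/10 s, in which the tool goes at most 50 mm and 8.59 degrees, less where a joint would pass 70% of its speed; a pose out of reach is approached as far as the arm can. A call with a gripper value outside its range is refused whole. The fingers move at their own pace and stop on an object; "grip_force" is the grip in N (left out, the last holds). Time passes only in rows, so rows that do not move let the fingers close. It gives the time, the measured TCP pose, the force and the opening at its end, in the units of the state.
- get_state(): the state, without advancing time (a new reading comes with each control period).
- get_image(name): name is "side" or "top"; returns a dict with "img" (384x512x3 uint8, red, green, blue), "depth" (384x512 float32, mm along the optical axis (not along the pixel's ray), 0 where there is no reading), "fx", "fy", "cx", "cy" (pixels), "dist_coeffs" ([k1, k2, p1, p2, k3] as OpenCV has them; the pictures are not rectified), "R" (3x3) and "t" (3): a world point X has camera coordinates R X + t. Camera axes: x right, y down, z forward; pixel columns grow to the right and rows downward; lengths in mm; the calibration is good to about 2 mm. A picture is of the moment at which its call begins.
- hand_in(): hands the job in, once; it reports no verdict.
Trained networks look in a picture, given as the dict that the camera call returned (one of the last four; its "shot" number tells which), for a name from the list of things; names that differ only in an ending like _2 or _b are one class to them, and where a whole thing is asked for, a point or a joint stands for the part that bears it (a point fixed in the world has none). Each returns a list of dicts, best first, with "confidence" (0 to 1); they miss things now and then, are a little off and sometimes report something else, mostly with a low value. They report only what shows in the picture. A call takes as long as a camera call. They do not tell look-alikes from the thing itself.
- recognise(picture, label): "bbox" ([left, top, width, height] in pixels, round what is visible of it).
- outline_of(picture, label): "region" (384x512 bool, what is visible of it) and "bbox" ([left, top, width, height] in pixels, round what is visible of it).
- landmark_of(picture, label): "uv" ([column, row] in pixels: a listed point, or the origin of a listed thing).
The state is a dict: "t": time; "joint_positions": joint angles; "joint_vel": joint speeds; "tau": joint torques, N m; "tool_pos": TCP position; "orientation": TCP orientation; "force": force on the tool from outside, world axes, zero at the start; "wrist_torque": the same for the moment, N m; "gripper_width": finger opening in mm.
Only numpy, scipy, OpenCV 4.12 (cv2) and the standard library are available. Lean on these libraries where they do the work, as an engineer would, in place of code of your own. Each camera call takes 0.05 s, during which the arm holds its last target.

### The job

The blue-banded steel milling jar lies at the foot of the mill's loading ramp. With your fingertips, roll it slowly up the ramp (a few centimetres per second), staying behind it so that it never runs back down, until it drops into the pocket against the black stop; do not pick it up. Then, and only then, press the green start button on the control box all the way down and let go, leaving the glassware, the spare jar and the wrench where they are.

Things in the scene. Friction and masses are not known exactly. Their poses are not given: they have to be found in the camera images.
- jar: Steel milling jar, blue band round its middle, black rims: a closed cylinder 60 mm in diameter, 100 mm long, about 0.5 kg. It lies on its side across the ramp, against the foot bar, and rolls freely: let go on the slope, it runs back. Origin at its centre; y axis = the cylinder's axis (x and z turn as it rolls).
- ramp: Fixed smooth aluminium ramp rising at 8 degrees. Origin on its surface under the jar's start, 18 mm above the bench, midway between the side rails; x up the slope, y across to the left, z square out of it. Surface from x = -45 mm to the crest at +150 mm. Blue side rails, 112 mm apart inside, stand 10 mm above it; a black foot bar 8 mm high (x = -30 to -20 mm) keeps the jar on.
- seat (a point): Where the jar's centre is when it sits in the pocket: 66 mm above the bench, 30 mm above the pocket's floor, 30.5 mm before the stop's face. x is level, towards the stop; y left, z up. The level pocket follows the crest: 3 mm lower, 44 mm long, orange rails, ending at an upright black stop 42 mm high; behind it the white drive housing, 85 mm above the bench.
- start_top (a point): Centre of the top face of the green start button (28 mm in diameter) on top of the grey control box, which is 100 x 85 x 45 mm, fixed, to the left or right of the ramp. The button moves straight down.
- start (a joint): Travel of the green button in metres: 0 when up, 0.006 when fully down (about 4 N); it springs back.
- beaker: Glass beaker, 68 mm wide, 85 mm tall, standing beside the mill; origin at the centre of its underside. Leave it alone.
- amber_bottle: Amber glass bottle with a white cap, 58 mm wide, 115 mm tall, standing beside the mill; origin at the centre of its underside. Leave it alone.
- spare_jar: Spare steel jar with a red lid band, 56 mm wide, 85 mm tall, standing upright at the left; origin at the centre of its underside. Leave it alone.
- flask: Green conical flask, 80 mm wide, 113 mm tall, standing at the right; origin at the centre of its underside. Leave it alone.
- wrench: Steel wrench 170 mm long lying at the right; origin under its middle. Leave it alone.
There are look-alikes about, which are no part of the job. Leave any purple look-alike of the jar alone.

How it is judged (in metres and radians):
On the way, in this order (a step that is already met when the one before it is completed fails the run):
1. the jar sits in the pocket against the stop (x of jar in the frame of seat between -0.005 and 0.005 m and z of jar in the frame of seat between -0.004 and 0.003 m), for 0.2 s.
2. the start button is pressed down (value of joint start above 0.0042 m).
At the end, for the whole second after the job is handed in: The jar lies at rest in the pocket, its centre within 5 mm of the seat along the ramp, within 12 mm across it, at floor height (+3/-4 mm) and square to the stop within 0.12 rad, after which the start button has been pressed (over 4.2 mm of its 6 mm) and is up again (all of step 1 and y of jar in the frame of seat between -0.012 and 0.012 m and angle between the y axis of jar and the y axis of seat, either way round below 0.12 rad and linear speed of jar below 0.02 m/s and value of joint start below 0.0015 m); the robot touches nothing.
It fails at once if the jar is lifted off the ramp (its centre more than 38 mm above the running surface) (z of jar in the frame of ramp above 0.038 m).
It fails at once if the jar runs back, or is flicked: faster than 0.25 m/s on the ramp below the crest (linear speed of jar above 0.25 m/s and x of jar in the frame of ramp below 0.14 m).
It fails at once if the start button is pressed while the jar is not in the pocket (value of joint start above 0.003 m and (x of jar in the frame of seat below -0.006 m or z of jar in the frame of seat above 0.005 m)).
It fails at once if a bystander is moved more than 25 mm (distance of any of beaker, amber_bottle, spare_jar, flask, wrench from where it was at the start of the episode above 0.025 m).
It also fails if it takes over 54 s, if anything falls off the work surface, if the arm or the gripper's body presses on something with over 40 N, if the wrist force passes 120 N, or if a joint passes its speed limit or range.

## Working session

There is one attempt and no reset: what is moved stays moved. The work goes in short steps, Python scripts to look and compute and a tool call to move; the robot and the scene stay as the last step left them, time stands still between calls to the robot, and variables do not carry over. Pictures are saved under pics/ and viewed, and the job is handed in when it is done.

Besides the shell and the picture viewer there is one more tool, called as name(argument=value, ...) on one line, values as JSON. step_arm: Moves the arm, as the interface text tells. Its arguments: {"type":"object","properties":{"series":{"type":"array","items":{"type":"array","items":{"type":"array","items":{"type":"number"}}}},"grip_force":{"type":"number"}},"required":["series"]}

```bash
mkdir -p pics
cat > h.py <<'E'
from cell import *
import numpy as np, cv2
def K(p): return np.array([[p["fx"],0,p["cx"]],[0,p["fy"],p["cy"]],[0,0,1.]])
def ray(p,uv):
    n=cv2.undistortPoints(np.array([[uv]],float),K(p),np.array(p["dist_coeffs"],float))[0,0]
    R=np.array(p["R"]);t=np.array(p["t"]).ravel()
    return -R.T@t, R.T@np.array([n[0],n[1],1.]), t
def at_depth(p,uv):
    c,d,_=ray(p,uv); u,v=int(round(uv[0])),int(round(uv[1]))
    w=p["depth"][max(0,v-1):v+2,max(0,u-1):u+2]; w=w[w>0]
    return c+d*np.median(w) if len(w) else None
def at_z(p,uv,z):
    c,d,_=ray(p,uv); return c+d*(z-c[2])/d[2]
def proj(p,X):
    R=np.array(p["R"]);t=np.array(p["t"],float).ravel()
    return cv2.projectPoints(np.array([X],float).reshape(-1,1,3),cv2.Rodrigues(R)[0],t,K(p),np.array(p["dist_coeffs"],float))[0].reshape(-1,2)
def cloud(p):
    v,u=np.mgrid[0:384,0:512]
    n=cv2.undistortPoints(np.stack([u.ravel(),v.ravel()],1).astype(float)[:,None],K(p),np.array(p["dist_coeffs"],float))[:,0]
    d=p["depth"].ravel()
    X=np.c_[n*d[:,None],d]-np.array(p["t"]).ravel()
    return (X@np.array(p["R"])).reshape(384,512,3)
def save(p,n): cv2.imwrite("pics/"+n,p["img"][:,:,::-1])
E
python3 - <<'E'
from h import *
s=get_state(); print(s["t"],s["tool_pos"],s["orientation"],s["force"])
for n in("top","side"):
    p=get_image(n); save(p,n+"0.png")
    for l in ["jar","ramp","seat","start_top","beaker","amber_bottle","spare_jar","flask","wrench"]:
        for r in landmark_of(p,l)[:3]:
            X=at_depth(p,r["uv"]); print(n,l,np.round(r["uv"],1),round(r["confidence"],2),None if X is None else X.round(1))
E
```

```text
0.0 [156.24583107 552.54616693 204.30525996] [ 1.37458658e-01  9.90506893e-01 -1.05221758e-03 -3.23563442e-04] [-0.51990579 -0.73924896 -0.33783477]
top jar [210.  250.5] 0.76 [351.4 140.7  58.2]
top jar [255. 253.] 0.68 [339.2 -27.8  56.6]
top jar [234.8 207.5] 0.58 [509.8  45.   77.8]
top ramp [240.1 211.3] 0.61 [495.3  25.2  75.1]
top seat [233.3 164.8] 0.63 [688.1  50.4  35.3]
top start_top [188.8 213. ] 0.37 [495.  221.6  58.8]
top beaker [195.  169.8] 0.59 [677.  205.6  11.4]
top beaker [122.8 215.2] 0.55 [490.3 473.6  64. ]
top spare_jar [121.8 216. ] 0.51 [487.4 477.5  63.5]
top flask [365.1 183.6] 0.66 [ 600.8 -464.9   39.5]
top flask [234.3 168.5] 0.53 [672.8  46.6  35.7]
top wrench [379.7 236.6] 0.71 [ 395.4 -516.5    5.8]
side jar [238.1 182.8] 0.8 [495.6   2.8  75.6]
side jar [191.3 179. ] 0.67 [340.5 105.9  51.7]
side jar [196.4 205. ] 0.63 [339.3 -64.9  47.3]
side ramp [236.3 190.6] 0.71 [486.6  -9.2  51.8]
side seat [232.3 155.2] 0.73 [546.2 377.7  -3.6]
side seat [279.2 171.5] 0.64 [678.8 106.4  45. ]
side start_top [229.8 157.4] 0.4 [507.7 226.7  63.9]
side beaker [271.8 167.3] 0.71 [677.  201.4  13.9]
side amber_bottle [305.  209.5] 0.81 [ 701.  -132.7   22.5]
side spare_jar [215.4 142.5] 0.83 [486.9 475.7  19.3]
side spare_jar [270.6 166.2] 0.4 [671.9 202.1  19.2]
side flask [318.5 293.8] 0.93 [ 600.9 -518.    27. ]
side wrench [241.9 315.5] 0.84 [ 395.4 -528.7    8.6]
```

Run:
```python
import cv2
a=cv2.imread("pics/top0.png");cv2.imwrite("pics/top0c.png",cv2.resize(a[130:290,150:310],None,fx=3.7,fy=3.7,interpolation=cv2.INTER_CUBIC))
a=cv2.imread("pics/side0.png");cv2.imwrite("pics/side0c.png",cv2.resize(a[120:240,160:340],None,fx=4,fy=4,interpolation=cv2.INTER_CUBIC))
```

```text
(no output)
```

View pics/top0.png

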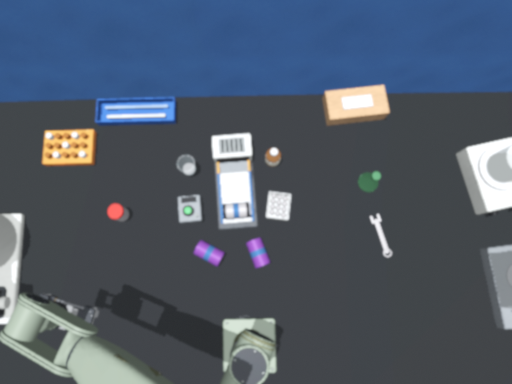

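View pics/side0.png

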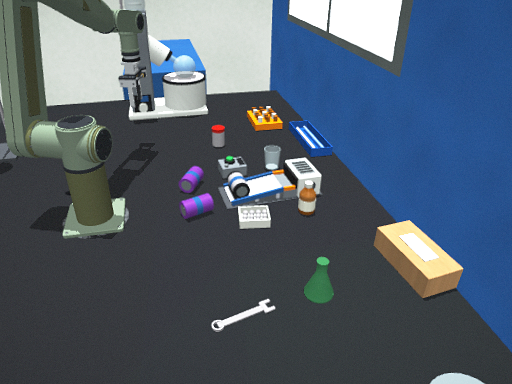

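```bash
sleep 0
```

```text
(no output)
```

View pics/top0c.png

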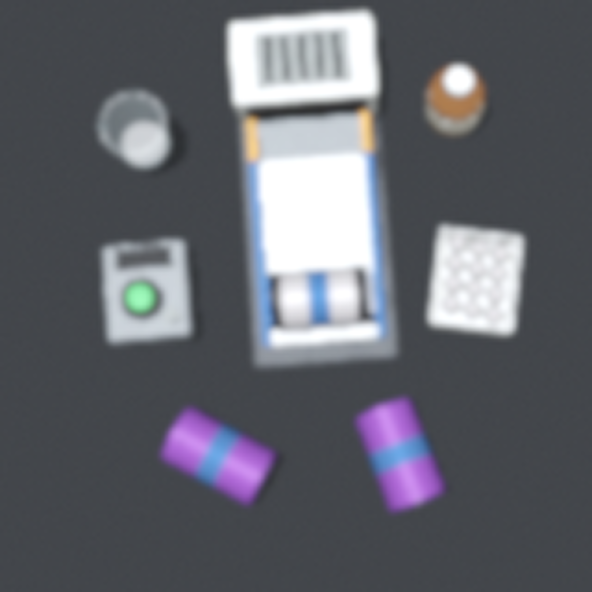

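View pics/side0c.png

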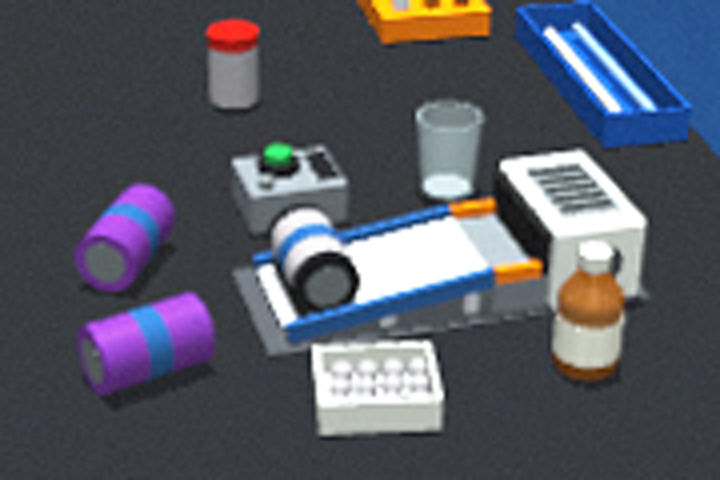

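The target is the steel jar with the blue band on the ramp, top view (235,210) and side view (238,183). The two purple jars at top (209,252) and (258,252) are the look-alikes. Next I'll fit the geometry.

Run:
```python
from h import *
for n,box in(("top",(150,232,205,265)),("side",(150,215,210,310))):
    p=get_image(n); C=cloud(p); hsv=cv2.cvtColor(p["img"],cv2.COLOR_RGB2HSV).astype(int)
    m=np.zeros((384,512),bool); m[box[0]:box[1],box[2]:box[3]]=1; m&=p["depth"]>0
    H,S,V=hsv[...,0],hsv[...,1],hsv[...,2]
    inr=(C[...,0]>440)&(C[...,0]<820)&(abs(C[...,1]-40)<110)
    blue=m&inr&(H>95)&(H<125)&(S>110); 
    bl=C[blue]; 
    c=np.median(bl[:,1])
    # split lines: iterate
    k=0.05; y0=c
    for it in range(10):
        r=bl[:,1]-(y0+k*(bl[:,0]-550)); L=bl[r>25];R_=bl[r<-25]
        fl=np.polyfit(L[:,0]-550,L[:,1],1);fr=np.polyfit(R_[:,0]-550,R_[:,1],1)
        k=(fl[0]+fr[0])/2;y0=(fl[1]+fr[1])/2
    print(n,"rails",len(L),len(R_),fl,fr,"z fit",np.polyfit(L[:,0]-550,L[:,2],1),np.polyfit(R_[:,0]-550,R_[:,2],1))
    org=m&inr&(H>8)&(H<25)&(S>90); o=C[org]; print("orange",[ (x.min(0).round(),x.mean(0).round(1),x.max(0).round()) for x in(o[o[:,1]>45],o[o[:,1]<45]) if len(x)])
    w=m&inr&(C[...,2]>75); h=C[w&(C[...,0]>690)]; 
    if len(h): print("housing",np.percentile(h,[2,50,98],axis=0).round(1))
    wj=m&inr&(C[...,2]>62)&(C[...,0]<560); h=C[wj]; print("jar",len(h),np.percentile(h,[1,50,99],axis=0).round(1))
    g=(H>50)&(H<80)&(S>100)&(V>90)&(C[...,1]>120)&(C[...,1]<320)&(p["depth"]>0)&(C[...,0]<560)
    v,u=np.nonzero(g); print("green",len(v),u.mean(),v.mean(),at_z(p,(u.mean(),v.mean()),60).round(1),np.percentile(C[g],[5,50,95],axis=0).round(1))
    for l,z in(("ramp",18),("seat",66),("jar",48),("start_top",55)):
        for r in landmark_of(p,l)[:2]: print(l,r["uv"],round(r["confidence"],2),at_z(p,r["uv"],z).round(1))
    s=C[m&inr&(abs(C[...,1]-(y0+k*(C[...,0]-550)))<40)&(C[...,0]<800)]
    b=np.round((s[:,0])/10).astype(int)
    print([(i*10,round(float(np.median(s[b==i,2])),1),int((b==i).sum())) for i in np.unique(b)])
```

```text
top rails 23 1 [6.51955044e-02 1.01230119e+02] [ 0.15452357 -9.81234127] z fit [ 0.16263671 34.10725183] [-0.25326847 16.08270256]
orange [(array([662., 106.,   1.]), array([687.7, 112.9,  31.8]), array([705., 118.,  56.])), (array([669., -16.,  -1.]), array([691.4, -11.6,  38.1]), array([708.,  -4.,  59.]))]
housing [[700.5 -16.7  75.7]
 [719.3  57.3  84.4]
 [734.5 122.4  91.9]]
jar 360 [[479.4  -8.7  62.7]
 [503.7  40.5  74.3]
 [532.4  89.7  83.4]]
green 2 190.0 208.5 [512.1 217.   60. ] [[508.3 215.1  71.5]
 [510.1 215.2  72.1]
 [511.9 215.3  72.7]]
ramp [240.6, 211.6] 0.83 [502.8  24.6  18. ]
seat [233.0, 165.0] 0.78 [678.9  50.4  66. ]
jar [233.9, 208.2] 0.98 [512.   49.6  48. ]
jar [255.6, 253.0] 0.87 [339.6 -30.2  48. ]
start_top [188.0, 211.6] 0.4 [501.  225.3  55. ]
[(np.int64(440), 1.4, 36), (np.int64(450), 2.7, 41), (np.int64(460), 2.2, 62), (np.int64(470), 13.6, 60), (np.int64(480), 56.6, 85), (np.int64(490), 73.0, 64), (np.int64(500), 77.5, 62), (np.int64(510), 76.9, 46), (np.int64(520), 74.2, 53), (np.int64(530), 66.9, 37), (np.int64(540), 22.3, 24), (np.int64(550), 22.
[... 520 characters left out ...]
olyfit may be poorly conditioned
<stdin>:14: RankWarning: Polyfit may be poorly conditioned
<stdin>:14: RankWarning: Polyfit may be poorly conditioned
<stdin>:14: RankWarning: Polyfit may be poorly conditioned
<stdin>:14: RankWarning: Polyfit may be poorly conditioned
<stdin>:14: RankWarning: Polyfit may be poorly conditioned
<stdin>:14: RankWarning: Polyfit may be poorly conditioned
<stdin>:14: RankWarning: Polyfit may be poorly conditioned
<stdin>:14: RankWarning: Polyfit may be poorly conditioned
<stdin>:14: RankWarning: Polyfit may be poorly conditioned
<stdin>:16: RankWarning: Polyfit may be poorly conditioned
Traceback (most recent call last):
TypeError: expected non-empty vector for x
```

Run:
```python
from h import *
p=get_image("top"); C=cloud(p); hsv=cv2.cvtColor(p["img"],cv2.COLOR_RGB2HSV).astype(int);H,S,V=hsv[...,0],hsv[...,1],hsv[...,2]
# rails via hue, inspect
for nm,m,z in(("housing",(V>150)&(S<60)&(C[...,2]>70)&(C[...,0]>695)&(abs(C[...,1]-50)<90),85),
           ("jar",(C[...,2]>64)&(C[...,0]<545)&(C[...,0]>465)&(abs(C[...,1]-40)<70),70)):
    v,u=np.nonzero(m); P=np.array([at_z(p,(a,b),z)[:2] for a,b in zip(u,v)],np.float32)
    r=cv2.minAreaRect(P); b=cv2.boxPoints(r); print(nm,len(u),r,P.mean(0)); 
    e=P-P.mean(0); w,U=np.linalg.eigh(e.T@e); print("axis deg",np.degrees(np.arctan2(U[1,1],U[0,1])))
# jar crest line: per column across, circle fit of x,z
m=(C[...,2]>58)&(C[...,0]<545)&(C[...,0]>465)&(abs(C[...,1]-40)<45)
J=C[m]
from scipy.optimize import least_squares
def f(q):
    x=q[0]+q[1]*(J[:,1]-40); return np.hypot((J[:,0]-x)*np.cos(np.arctan(q[1])),J[:,2]-q[2])-30
s=least_squares(f,[505,0,47],loss="soft_l1",f_scale=2); print("cyl",s.x,len(J),np.sqrt(np.mean(s.fun**2)))
# rail: blue-ish profile per row
for row in (170,176,182,188,194,200):
    y=[(c,H[row,c],S[row,c],V[row,c]) for c in range(208,262)]
    b=[c for c,h,s_,v_ in y if 95<h<125 and s_>70]
    if b:
        b=np.array(b); l=b[b<236]; r=b[b>=236]
        x=[at_z(p,(g.mean(),row),28+ (200-row)*.5).round(1) if len(g) else None for g in(l,r)]
        print(row,l,r,x)
v,u=np.nonzero((H>40)&(H<85)&(S>70)&(abs(np.mgrid[0:384,0:512][1]-188)<15)&(abs(np.mgrid[0:384,0:512][0]-210)<15))
print("green",len(u),u.mean(),v.mean(),at_z(p,(u.mean(),v.mean()),57).round(1),np.median(C[v,u],axis=0))
b=(abs(C[...,1]-225)<50)&(abs(C[...,0]-500)<60)&(C[...,2]>35); print("box",np.percentile(C[b],[2,50,98],axis=0).round(1))
p=get_image("side"); C=cloud(p); hsv=cv2.cvtColor(p["img"],cv2.COLOR_RGB2HSV).astype(int);H,S,V=hsv[...,0],hsv[...,1],hsv[...,2]
g=np.mgrid[0:384,0:512]
v,u=np.nonzero((H>40)&(H<85)&(S>70)&(abs(g[1]-230)<12)&(abs(g[0]-158)<10))
print("green",len(u),u.mean(),v.mean(),at_z(p,(u.mean(),v.mean()),57).round(1),np.percentile(C[v,u],[5,50,95],axis=0).round(1))
J=C[(C[...,2]>55)&(C[...,0]<545)&(C[...,0]>465)&(abs(C[...,1]-40)<45)]
s=least_squares(f,[505,0,47],loss="soft_l1",f_scale=2); print("cyl",s.x,len(J),np.sqrt(np.mean(s.fun**2)))
h=C[(C[...,2]>80)&(C[...,2]<92)&(C[...,0]>690)&(C[...,0]<800)&(abs(C[...,1]-50)<90)].astype(np.float32); print(cv2.minAreaRect(h[:,:2].copy()))
```

```text
housing 893 ((751.30322265625, 53.0643424987793), (94.71260070800781, 149.19989013671875), 3.3830974102020264) [751.08594   52.933224]
axis deg 94.09292
jar 354 ((504.8167724609375, 40.32485580444336), (54.10054016113281, 100.54764556884766), 2.7632031440734863) [504.98187   40.206596]
axis deg 94.500275
cyl [ 5.05842564e+02 -5.91035954e-02  4.79198124e+01] 346 2.7888991607373335
176 [217 218] [250 251] [array([642.6, 112.9,  40. ]), array([640. , -16.8,  40. ])]
182 [218] [250 251] [array([619. , 111.2,  37. ]), array([616.5, -16.3,  37. ])]
188 [218 219] [251 252] [array([595.6, 109.6,  34. ]), array([593. , -19.8,  34. ])]
194 [218 219] [251 252] [array([572.2, 109.9,  31. ]), array([569.6, -19.3,  31. ])]
200 [219 220] [252] [array([548.7, 106.4,  28. ]), array([546.3, -20.8,  28. ])]
green 58 187.5 210.13793103448276 [506.4 227.   57. ] [505.14587771 225.89495434  65.34865813]
box [[469.6 180.   38.6]
 [511.5 219.4  46.2]
 [558.6 262.1  69.5]]
green 43 229.13953488372093 158.09302325581396 [506.4 234.7  57. ] [[491.5 208.6  -2.4]
 [507.  219.6  61.4]
 [537.9 377.6  66.5]]
cyl [ 5.00877427e+02 -6.70972247e-02  4.66608468e+01] 198 1.377856803392654
((749.349365234375, 50.917625427246094), (89.30801391601562, 151.2454071044922), 2.4914469718933105)
```

step_arm(series=[[[0,0,0,-6.4,0.056],[0,0,0,-6.4,0.056],[0,0,0,-6.4,0.056],[-0.02,-0.041,0,0,0.056],[-0.02,-0.041,0,0,0.056],[-0.02,-0.041,0,0,0.056],[-0.02,-0.041,0,0,0.056],[-0.02,-0.041,0,0,0.056],[-0.02,-0.041,0,0,0.056],[-0.02,-0.041,0,0,0.056],[-0.02,-0.041,0,0,0.056],[-0.02,-0.041,0,0,0.056],[-0.02,-0.041,0,0,0.056],[-0.02,-0.041,0,0,0.056],[-0.02,-0.041,0,0,0.056],[0,0,0,0,0.056]]])

```text
t: 3.0
tool_pos: [444.7, 65.1, 207.7]
orientation: [-0.04, 0.999, 0.002, 0.006]
force: [-0.5, 1.6, 0.1]
gripper_width: 55.8
```

```bash
cat > st.py <<'E'
from h import *
from scipy.spatial.transform import Rotation as Ro
def rep(tgt=None,yaw=3.4):
    s=get_state();p=np.array(s["tool_pos"]);R=Ro.from_quat(s["orientation"]).as_matrix()
    print("t",round(s["t"],2),"pos",p.round(1),"F",np.round(s["force"],1),"w",round(s["gripper_width"],1))
    print("yaw",np.degrees(np.arctan2(-R[1,0],-R[0,0])).round(2),"toolz",R[:,2].round(3))
    a=np.radians(yaw);print("ramp coords along,across rel start jar", ((p[0]-504)*np.cos(a)+(p[1]-40.3)*np.sin(a)).round(1),(-(p[0]-504)*np.sin(a)+(p[1]-40.3)*np.cos(a)).round(1))
    if tgt is not None: print("tool delta mm",(R.T@(np.array(tgt)-p)).round(1))
E
python3 -c "
from st import *
rep([444,36.7,120])"
```

```text
t 3.0 pos [444.7  65.1 207.7] F [-0.5  1.6  0.1] w 55.8
yaw 4.56 toolz [ 0.012  0.004 -1.   ]
ramp coords along,across rel start jar -57.7 28.3
tool delta mm [  4.  -28.5  87.6]
```

step_arm(series=[[[0.003,-0.0285,0,1.2,0.056],[0,0,0.04,0,0.056],[0,0,0.04,0,0.056],[0,0,0.035,0,0.056],[0,0,0,0,0.056]]])

```text
t: 3.5
tool_pos: [448.2, 36.5, 92.6]
orientation: [-0.027, 1.0, 0.002, 0.01]
force: [-0.4, 0.5, -0.7]
gripper_width: 56.4
```

```bash
python3 -c "
from st import *
rep([443,36.7,41])"
```

```text
t 3.5 pos [448.2  36.5  92.6] F [-0.4  0.5 -0.7] w 56.4
yaw 3.09 toolz [ 0.02   0.005 -1.   ]
ramp coords along,across rel start jar -56.0 -0.5
tool delta mm [ 6.2  0.3 51.5]
```

step_arm(series=[[[0.003,0,0.03,-0.3,0.056],[0.002,0,0.021,0,0.056],[0,0,0,0,0.056]]])

```text
t: 3.8
tool_pos: [446.9, 38.3, 44.4]
orientation: [-0.031, 0.999, 0.002, 0.013]
force: [-0.1, -0.5, 0.5]
gripper_width: 56.3
```

```bash
python3 -c "
from st import *
rep([465,38,42])
p=get_image('side');save(p,'s1.png');a=p['img'][110:240,160:340,::-1];cv2.imwrite('pics/s1c.png',cv2.resize(a,None,fx=4,fy=4))
"
```

```text
t 3.8 pos [446.9  38.3  44.4] F [-0.1 -0.5  0.5] w 56.3
yaw 3.54 toolz [ 0.025  0.005 -1.   ]
ramp coords along,across rel start jar -57.2 1.4
tool delta mm [-18.   -1.4   2.8]
```

View pics/s1c.png

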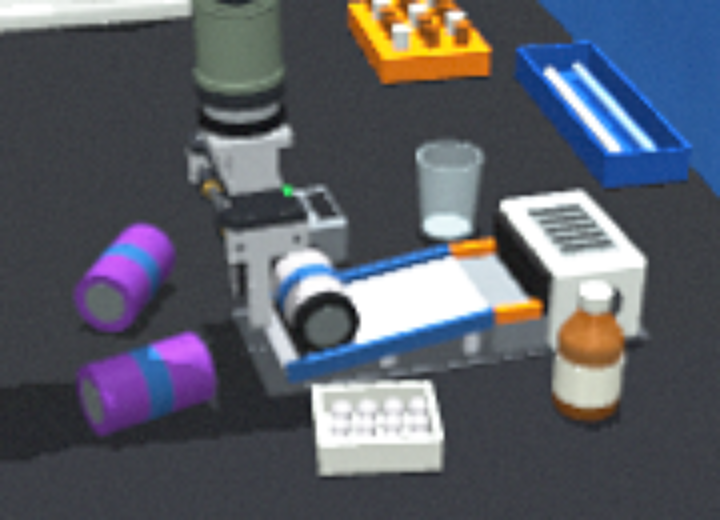

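The fingers are behind the jar on the ramp: gripper at crop (265,260), jar at (315,300). Now I'll approach slowly until they touch.

step_arm(series=[[[-0.004,-0.0005,0.001,0,0.056],[-0.004,0,0.001,0,0.056],[-0.004,0,0,0,0.056],[-0.004,0,0,0,0.056],[-0.003,0,0,0,0.056],[-0.003,0,0,0,0.056]]])

```text
t: 4.45
tool_pos: [476.7, 39.4, 51.5]
orientation: [-0.032, 0.999, 0.001, 0.019]
force: [-2.0, -0.4, 0.3]
gripper_width: 55.6
```

```bash
python3 -c "
from st import *
rep([490,39.5,47])"
```

```text
t 4.45 pos [476.7  39.4  51.5] F [-2.  -0.4  0.3] w 55.6
yaw 3.62 toolz [ 0.037  0.004 -0.999]
ramp coords along,across rel start jar -27.3 0.7
tool delta mm [-13.1  -0.7   5. ]
```

step_arm(series=[[[0,0,0.004,0,0.056],[0,0,0.004,0,0.056],[0,0,0.002,0,0.056]]])

```text
t: 4.75
tool_pos: [477.7, 39.3, 40.9]
orientation: [-0.032, 0.999, 0.001, 0.019]
force: [-1.8, 0.0, 1.0]
gripper_width: 56.2
```

```bash
python3 -c "
from st import *
rep([490,39.5,47])
p=get_image('side');a=p['img'][110:240,160:340,::-1];cv2.imwrite('pics/s2c.png',cv2.resize(a,None,fx=4,fy=4))
"
```

```text
t 4.75 pos [477.7  39.3  40.9] F [-1.8  0.   1. ] w 56.2
yaw 3.62 toolz [ 0.038  0.004 -0.999]
ramp coords along,across rel start jar -26.3 0.6
tool delta mm [-12.5  -0.6  -5.7]
```

View pics/s2c.png

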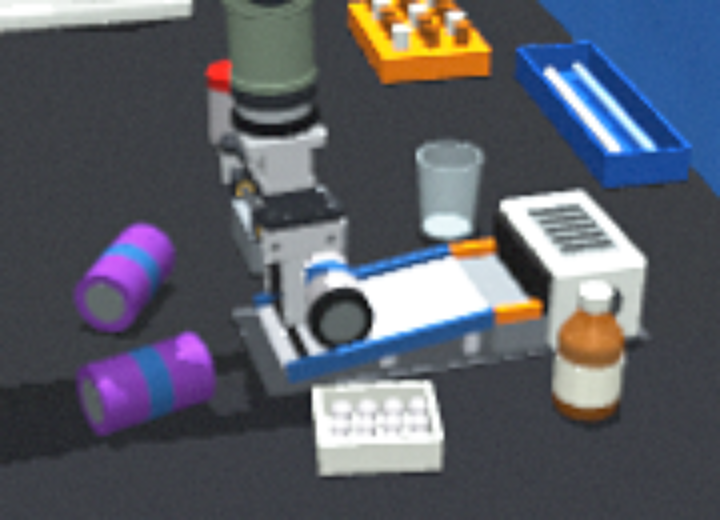

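The jar sits against the fingers, off the foot bar (rim at crop (340,312)). I'll keep rolling it slowly.

step_arm(series=[[[-0.003,0,0,0,0.056],[-0.003,0,0,0,0.056],[-0.003,0,0,0,0.056],[-0.003,0,0,0,0.056],[-0.003,0,0,0,0.056],[-0.003,0,0,0,0.056]]])

```text
t: 5.4
tool_pos: [495.5, 40.6, 40.6]
orientation: [-0.032, 0.999, 0.002, 0.017]
force: [-1.2, -0.8, 0.8]
gripper_width: 55.9
```

```bash
python3 -c "
from st import *
rep([490,39.5,47])"
```

```text
t 5.4 pos [495.5  40.6  40.6] F [-1.2 -0.8  0.8] w 55.9
yaw 3.61 toolz [ 0.035  0.004 -0.999]
ramp coords along,across rel start jar -8.5 0.8
tool delta mm [ 5.3 -0.8 -6.6]
```

step_arm(series=[[[-0.003,0,-0.0005,0,0.056],[-0.003,0,-0.0005,0,0.056],[-0.003,0,-0.0005,0,0.056],[-0.003,0,-0.0005,0,0.056],[-0.003,0,-0.0005,0,0.056],[-0.003,0,-0.0005,0,0.056],[-0.003,0,-0.0005,0,0.056],[-0.003,0,-0.0005,0,0.056],[-0.003,0,-0.0005,0,0.056],[-0.003,0,-0.0005,0,0.056]]])

```text
t: 6.4
tool_pos: [528.2, 42.7, 47.3]
orientation: [-0.032, 0.999, 0.002, 0.018]
force: [-1.1, -0.5, 0.4]
gripper_width: 56.2
```

```bash
python3 -c "
from st import *
rep([490,39.5,47])
p=get_image('side');a=p['img'][110:240,160:340,::-1];cv2.imwrite('pics/s3c.png',cv2.resize(a,None,fx=4,fy=4))
"
```

```text
t 6.4 pos [528.2  42.7  47.3] F [-1.1 -0.5  0.4] w 56.2
yaw 3.61 toolz [ 0.035  0.004 -0.999]
ramp coords along,across rel start jar 24.3 1.0
tool delta mm [38.3 -0.8 -1.1]
```

View pics/s3c.png

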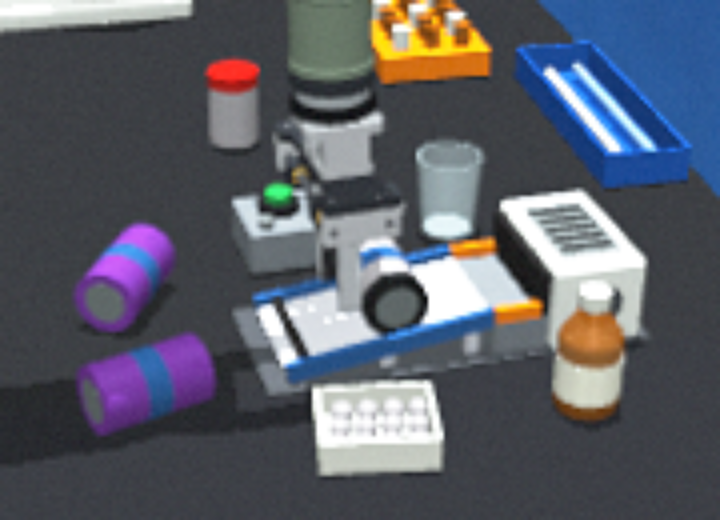

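The jar is mid-ramp at crop (390,295), square and tracking the fingers.

step_arm(series=[[[-0.003,0,-0.0003,0,0.056],[-0.003,0,-0.0003,0,0.056],[-0.003,0,-0.0003,0,0.056],[-0.003,0,-0.0003,0,0.056],[-0.003,0,-0.0003,0,0.056],[-0.003,0,-0.0003,0,0.056],[-0.003,0,-0.0003,0,0.056],[-0.003,0,-0.0003,0,0.056],[-0.003,0,-0.0003,0,0.056],[-0.003,0,-0.0003,0,0.056],[-0.003,0,-0.0003,0,0.056],[-0.003,0,-0.0003,0,0.056],[-0.003,0,-0.0003,0,0.056],[-0.003,0,-0.0003,0,0.056]]])

```text
t: 7.85
tool_pos: [574.0, 45.6, 53.5]
orientation: [-0.032, 0.999, 0.002, 0.018]
force: [-1.1, 0.1, 1.6]
gripper_width: 55.7
```

```bash
python3 -c "
from st import *
rep([490,39.5,47])
p=get_image('side');a=p['img'][110:240,160:340,::-1];cv2.imwrite('pics/s4c.png',cv2.resize(a,None,fx=4,fy=4))
"
```

```text
t 7.85 pos [574.   45.6  53.5] F [-1.1  0.1  1.6] w 55.7
yaw 3.61 toolz [ 0.035  0.004 -0.999]
ramp coords along,across rel start jar 70.2 1.1
tool delta mm [84.4 -0.8  3.5]
```

View pics/s4c.png

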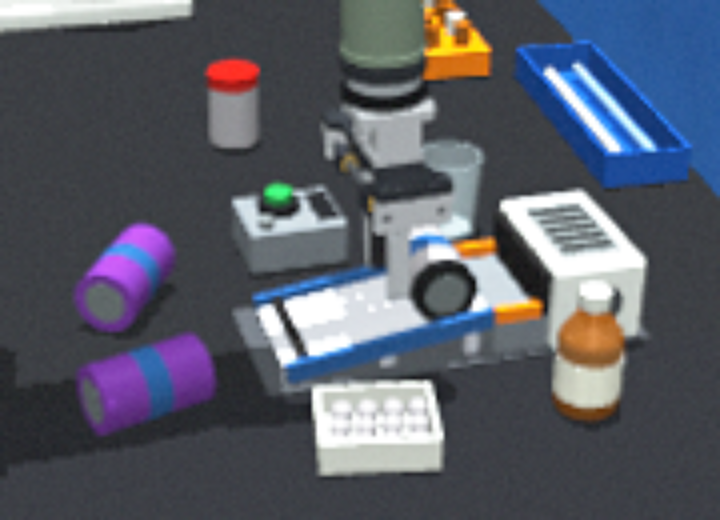

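The jar is near the top, at crop (440,285). Crest next.

step_arm(series=[[[-0.003,0,-0.0002,0,0.056],[-0.003,0,-0.0002,0,0.056],[-0.003,0,-0.0002,0,0.056],[-0.003,0,-0.0002,0,0.056],[-0.003,0,-0.0002,0,0.056],[-0.003,0,-0.0002,0,0.056],[-0.003,0,-0.0002,0,0.056],[-0.003,0,-0.0002,0,0.056],[-0.003,0,0,0,0.056],[-0.003,0,0,0,0.056],[-0.003,0,0,0,0.056]]])

```text
t: 9.0
tool_pos: [610.2, 47.8, 56.6]
orientation: [-0.031, 0.999, 0.002, 0.018]
force: [-1.6, 0.4, 0.8]
gripper_width: 56.1
```

```bash
python3 -c "
from st import *
rep([490,39.5,47])
p=get_image('side');a=p['img'][110:240,160:340,::-1];cv2.imwrite('pics/s5c.png',cv2.resize(a,None,fx=4,fy=4))
"
```

```text
t 9.0 pos [610.2  47.8  56.6] F [-1.6  0.4  0.8] w 56.1
yaw 3.6 toolz [ 0.036  0.004 -0.999]
ramp coords along,across rel start jar 106.4 1.2
tool delta mm [120.7  -0.7   5.2]
```

View pics/s5c.png

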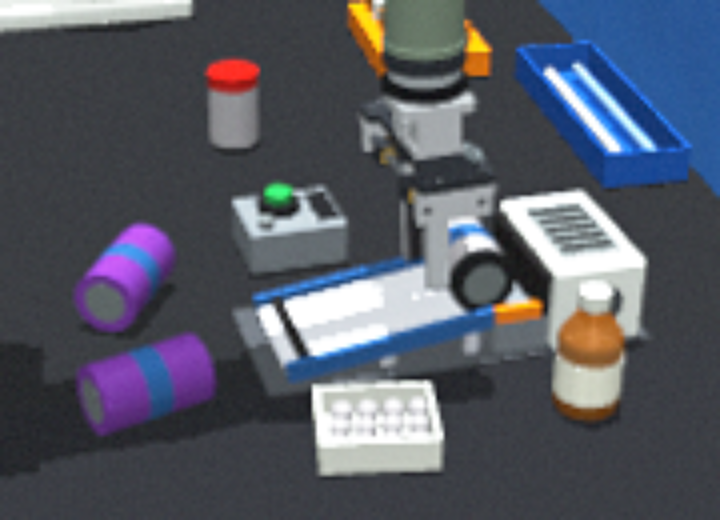

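The jar is at the crest, crop (480,270). I'll ease it over.

step_arm(series=[[[-0.0025,0,0,0,0.056],[-0.0025,0,0,0,0.056],[-0.0025,0,0,0,0.056],[-0.0025,0,0,0,0.056],[-0.0025,0,0,0,0.056],[0,0,0,0,0.056]]])

```text
t: 9.65
tool_pos: [626.4, 48.6, 57.8]
orientation: [-0.031, 0.999, 0.002, 0.021]
force: [-0.2, -0.5, 0.4]
gripper_width: 55.8
```

```bash
python3 -c "
from st import *
rep([490,39.5,47])
p=get_image('side');a=p['img'][110:240,160:340,::-1];cv2.imwrite('pics/s6c.png',cv2.resize(a,None,fx=4,fy=4))
"
```

```text
t 9.65 pos [626.4  48.6  57.8] F [-0.2 -0.5  0.4] w 55.8
yaw 3.59 toolz [ 0.041  0.004 -0.999]
ramp coords along,across rel start jar 122.7 1.0
tool delta mm [137.   -0.5   5.1]
```

View pics/s6c.png

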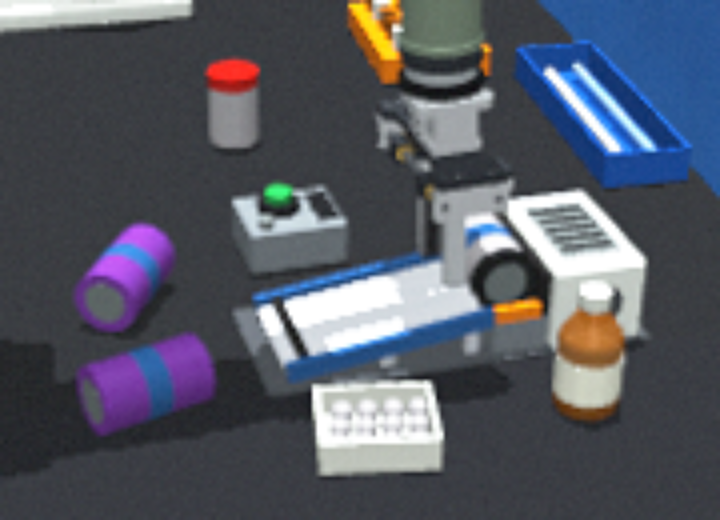

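Contact force is zero and the jar appears to be in the pocket at crop (505,265). I'll measure it while the fingers still guard it.

```bash
cat > jm.py <<'E'
from st import *
from scipy.optimize import least_squares
def jarfit():
  for n in("top","side"):
    p=get_image(n);C=cloud(p)
    a=np.radians(3.4);al=(C[...,0]-504)*np.cos(a)+(C[...,1]-40.3)*np.sin(a);ac=-(C[...,0]-504)*np.sin(a)+(C[...,1]-40.3)*np.cos(a)
    m=(p["depth"]>0)&(al>136)&(al<188)&(abs(ac)<47)&(C[...,2]>60)&(C[...,2]<100)
    x,y,z=al[m],ac[m],C[...,2][m]
    f=lambda q:np.hypot(x-q[0]-q[2]*y,z-q[1])-30
    s=least_squares(f,[160,66,0],loss="soft_l1",f_scale=2)
    print(n,m.sum(),"along,z,skew",s.x.round(3),"rms",np.sqrt(np.mean(s.fun**2)).round(2),"y range",y.min().round(1),y.max().round(1),"ztop",np.percentile(z,95).round(1))
    for r in landmark_of(p,"jar")[:3]: print(np.round(r["uv"],1),round(r["confidence"],2),at_z(p,r["uv"],66).round(1))
    g=p["img"][140:230,190:290] if n=="top" else p["img"][110:240,160:340]
    cv2.imwrite("pics/j_%s_%d.png"%(n,get_state()["t"]*100),cv2.resize(g[:,:,::-1],None,fx=4.4,fy=4.4))
E
python3 -c "
from jm import *
jarfit();rep()"; ls pics
```

```text
s1.png
s1c.png
s2c.png
s3c.png
s4c.png
s5c.png
s6c.png
side0.png
side0c.png
top0.png
top0c.png
  return _methods._mean(a, axis=axis, dtype=dtype,
  ret = ret.dtype.type(ret / rcount)
Traceback (most recent call last):
  File "jm.py", line 11, in jarfit
    print(n,m.sum(),"along,z,skew",s.x.round(3),"rms",np.sqrt(np.mean(s.fun**2)).round(2),"y range",y.min().round(1),y.max().round(1),"ztop",np.percentile(z,95).round(1))
                                                                                                    ~~~~~^^
ValueError: zero-size array to reduction operation minimum which has no identity
```

```bash
sed -i 's/def jarfit():/def jarfit(names=("top","side")):/; s/for n in("top","side")/for n in names/' jm.py
python3 -c "
from jm import *
jarfit(('side',));rep()"; ls pics | grep j_
```

```text
side 133 along,z,skew [1.64284e+02 6.46020e+01 2.00000e-02] rms 4.34 y range -46.8 38.0 ztop 96.3
[189.9 179.4] 0.95 [333.5  78.9  66. ]
[277.9 172.4] 0.86 [660.   63.9  66. ]
[196.7 205.3] 0.76 [337.8 -95.4  66. ]
t 9.85 pos [625.6  48.6  57.6] F [ 0.2 -0.5  0. ] w 55.9
yaw 3.59 toolz [ 0.04   0.004 -0.999]
ramp coords along,across rel start jar 121.9 1.1
j_side_985.png
```

step_arm(series=[[[-0.0025,0,0,0,0.056],[-0.002,0,0,0,0.056],[0,0,0,0,0.056]]])

```text
t: 10.15
tool_pos: [630.2, 49.0, 57.7]
orientation: [-0.031, 0.999, 0.002, 0.02]
force: [-0.1, 0.4, -0.2]
gripper_width: 55.7
```

step_arm(series=[[[0.002,0,0,0,0.056],[0.003,0,0,0,0.056],[0.003,0,0,0,0.056],[0.003,0,0,0,0.056],[0,0,0,0,0.056]]])

```text
t: 10.65
tool_pos: [617.8, 48.2, 57.1]
orientation: [-0.031, 0.999, 0.002, 0.02]
force: [0.7, -0.2, 0.7]
gripper_width: 56.1
```

```bash
python3 -c "
from jm import *
rep();jarfit(('side',))"; ls pics | grep j_
```

```text
t 10.65 pos [617.8  48.2  57.1] F [ 0.7 -0.2  0.7] w 56.1
yaw 3.59 toolz [ 0.039  0.004 -0.999]
ramp coords along,across rel start jar 114.1 1.2
side 153 along,z,skew [ 1.64261e+02  6.47910e+01 -7.00000e-03] rms 3.94 y range -47.0 39.2 ztop 96.1
[283.5 173.5] 0.74 [678.1  51.4  66. ]
[195.6 206.6] 0.63 [ 333.4 -102.3   66. ]
[191.6 178.4] 0.57 [340.3  84.9  66. ]
j_side_1075.png
j_side_985.png
```

step_arm(series=[[[0.01,0,-0.01,0,0.056],[0.01,0,-0.03,0,0.03],[0,0,-0.04,0,0],[0.02,0.03,-0.01,0,0],[0.02,0.04,0,0,0],[0.02,0.04,0,0,0],[0.015,0.035,0,0,0],[0.01,0.03,0,0,0],[0,0,0,0,0]]])

```text
t: 11.65
tool_pos: [498.2, 220.4, 148.8]
orientation: [-0.029, 0.999, 0.003, 0.023]
force: [-0.2, -0.2, -0.1]
gripper_width: 0.5
```

```bash
python3 -c "
from jm import *
rep([505,226,100]);jarfit()
# button triangulation
A=np.zeros((3,3));b=np.zeros(3)
for n in('top','side'):
    p=get_image(n)
    for r in landmark_of(p,'start_top')[:2]: print(n,np.round(r['uv'],1),r['confidence'],at_z(p,r['uv'],63).round(1))
"; ls pics | grep j_
```

```text
t 11.65 pos [498.2 220.4 148.8] F [-0.2 -0.2 -0.1] w 0.5
yaw 3.28 toolz [ 0.046  0.007 -0.999]
ramp coords along,across rel start jar 4.9 180.1
tool delta mm [-4.9  5.  49.1]
top 339 along,z,skew [1.69024e+02 6.59490e+01 3.00000e-03] rms 2.81 y range -46.6 46.5 ztop 98.6
[231.3 166.4] 0.9 [673.5  57.1  66. ]
[210.2 252.2] 0.84 [344.7 139.2  66. ]
side 188 along,z,skew [1.64205e+02 6.45930e+01 1.00000e-03] rms 4.08 y range -46.8 46.3 ztop 96.2
[188.3 178.1] 0.85 [328.8  89.6  66. ]
[279.7 175.6] 0.67 [659.6  39.   66. ]
side [227.5 157.4] 0.45 [499.  230.4  63. ]
j_side_1075.png
j_side_1185.png
j_side_985.png
j_top_1175.png
```

View pics/j_top_1175.png

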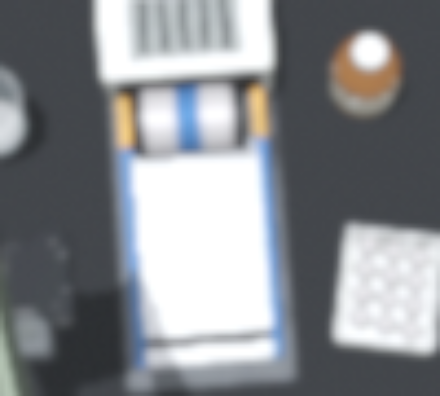

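View pics/j_side_1185.png

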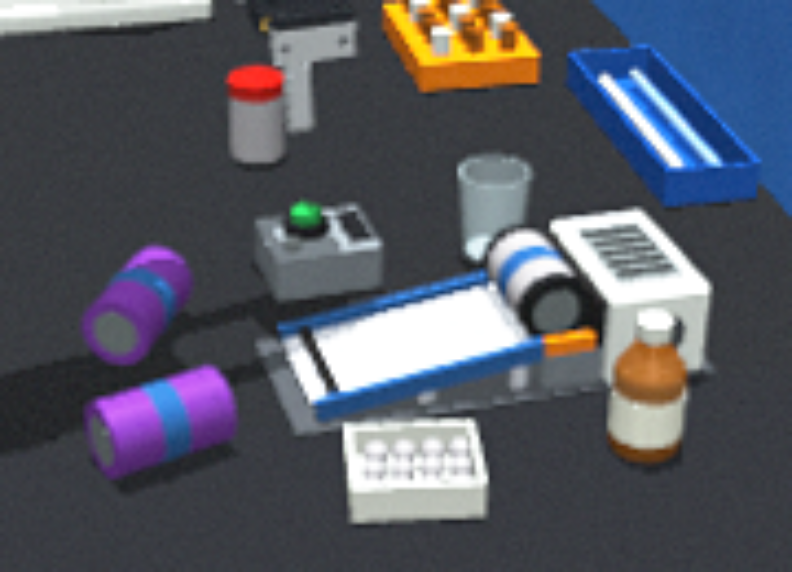

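Run:
```python
from h import *
# triangulate button from initial pngs' green centroid, using current calibration
rs=[]
for n,cu,cv_ in(("top",188,211),("side",230,158)):
    p=get_image(n); im=cv2.imread(f"pics/{n}0.png"); hsv=cv2.cvtColor(im,cv2.COLOR_BGR2HSV).astype(int)
    g=np.mgrid[0:384,0:512]
    m=(hsv[...,0]>45)&(hsv[...,0]<80)&(hsv[...,1]>120)&(hsv[...,2]>120)&(abs(g[1]-cu)<10)&(abs(g[0]-cv_)<8)
    v,u=np.nonzero(m); uv=(u.mean(),v.mean()); c,d,_=ray(p,uv); rs.append((c,d/np.linalg.norm(d))); print(n,len(u),uv,u.min(),u.max(),v.min(),v.max(),[at_z(p,uv,z).round(1) for z in(57,62,67)])
A=sum(np.eye(3)-np.outer(d,d) for c,d in rs);b=sum((np.eye(3)-np.outer(d,d))@c for c,d in rs)
print(np.linalg.solve(A,b).round(1))
```

```text
<stdin>:8: RuntimeWarning: Mean of empty slice.
  ret = ret.dtype.type(ret / rcount)
Traceback (most recent call last):
ValueError: zero-size array to reduction operation minimum which has no identity
```

The jar lies square between the orange rails and against the stop, top crop (188,118) and side crop (540,280). Next is the button position.

Run:
```python
from h import *
rs=[]
for n,cu,cv_ in(("top",188,211),("side",230,158)):
    p=get_image(n); im=cv2.imread(f"pics/{n}0.png"); hsv=cv2.cvtColor(im,cv2.COLOR_BGR2HSV).astype(int)
    g=np.mgrid[0:384,0:512]
    m=(hsv[...,0]>45)&(hsv[...,0]<90)&(hsv[...,1]>80)&(abs(g[1]-cu)<10)&(abs(g[0]-cv_)<8)
    v,u=np.nonzero(m); 
    if not len(u): print(n,"none");continue
    uv=(u.mean(),v.mean()); c,d,_=ray(p,uv); rs.append((c,d/np.linalg.norm(d))); print(n,len(u),uv,u.min(),u.max(),v.min(),v.max(),[at_z(p,uv,z).round(1) for z in(57,62,67)])
A=sum(np.eye(3)-np.outer(d,d) for c,d in rs);b=sum((np.eye(3)-np.outer(d,d))@c for c,d in rs)
print(np.linalg.solve(A,b).round(1))
```

```text
top 54 (np.float64(187.5), np.float64(210.14814814814815)) 184 191 207 214 [array([506.3, 227. ,  57. ]), array([505.6, 226.2,  62. ]), array([504.8, 225.4,  67. ])]
side 39 (np.float64(229.17948717948718), np.float64(158.23076923076923)) 226 233 155 161 [array([506.3, 233.5,  57. ]), array([504.6, 223.8,  62. ]), array([502.8, 214. ,  67. ])]
[505.4 226.5  60.7]
```

step_arm(series=[[[-0.004,0.005,0.02,0,0],[0,0,0.03,0,0],[0,0,0.022,0,0],[0,0,0,0,0]]])

```text
t: 12.6
tool_pos: [510.1, 221.8, 76.7]
orientation: [-0.025, 0.999, 0.002, 0.026]
force: [-1.1, -0.1, 0.7]
gripper_width: 0.2
```

```bash
python3 -c "
from jm import *
rep([505.4,226.3,62])
p=get_image('side');a=p['img'][110:240,160:340,::-1];cv2.imwrite('pics/b1.png',cv2.resize(a,None,fx=4,fy=4))"
```

```text
t 12.6 pos [510.1 221.8  76.7] F [-1.1 -0.1  0.7] w 0.2
yaw 2.83 toolz [ 0.051  0.006 -0.999]
ramp coords along,across rel start jar 16.9 180.8
tool delta mm [ 5.3  4.7 14.4]
```

View pics/b1.png

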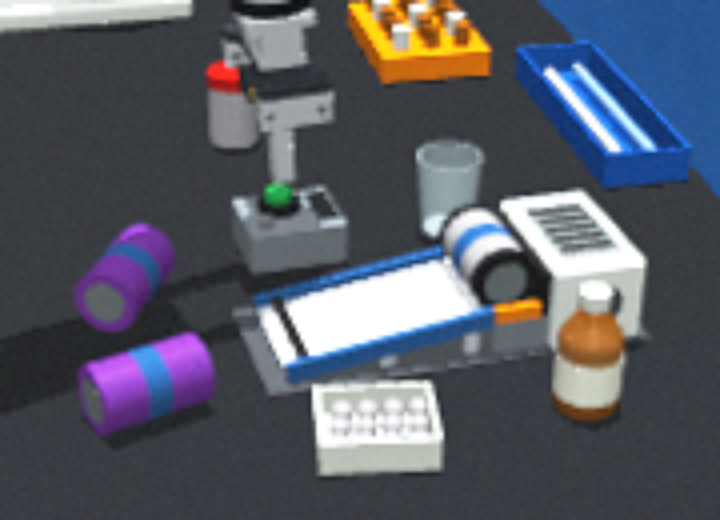

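The closed fingers are just above the button, button at crop (278,195). I'll correct by 5 mm and descend gently.

step_arm(series=[[[0.005,0.0045,0,0,0],[0.001,0,0.004,0,0],[0,0,0.003,0,0],[0,0,0,0,0]]])

```text
t: 13.05
tool_pos: [507.9, 227.5, 74.9]
orientation: [-0.025, 0.999, 0.004, 0.03]
force: [-0.5, 0.6, 0.5]
gripper_width: 0.3
```

```bash
python3 -c "
from jm import *
rep([505.4,226.3,62])"
```

```text
t 13.05 pos [507.9 227.5  74.9] F [-0.5  0.6  0.5] w 0.3
yaw 2.82 toolz [ 0.061  0.009 -0.998]
ramp coords along,across rel start jar 15.0 186.6
tool delta mm [ 3.3 -1.2 12.7]
```

step_arm(series=[[[0.002,-0.001,0.004,0,0],[0.001,0,0.004,0,0],[0.001,0,0.003,0,0]]])

```text
t: 13.35
tool_pos: [506.5, 226.8, 65.0]
orientation: [-0.025, 0.999, 0.004, 0.033]
force: [1.2, -0.9, 1.1]
gripper_width: 0.4
```

step_arm(series=[[[0,0,0.004,0,0],[0,0,0.004,0,0]]])

```text
t: 13.55
tool_pos: [507.0, 226.9, 60.5]
orientation: [-0.025, 0.999, 0.004, 0.032]
force: [-15.7, -4.6, 41.3]
gripper_width: 0.6
```

step_arm(series=[[[0,0,-0.001,0,0]]])

```text
t: 13.65
tool_pos: [507.2, 227.0, 63.1]
orientation: [-0.025, 0.999, 0.004, 0.032]
force: [-1.8, -0.7, 3.4]
gripper_width: 0.5
```

```bash
python3 -c "
from jm import *
rep([505.4,226.3,62])
p=get_image('side');a=p['img'][130:190,190:280,::-1];cv2.imwrite('pics/b2.png',cv2.resize(a,None,fx=8,fy=8))"
```

```text
t 13.65 pos [507.2 227.   63.1] F [-1.8 -0.7  3.4] w 0.5
yaw 2.85 toolz [ 0.064  0.009 -0.998]
ramp coords along,across rel start jar 14.2 186.2
tool delta mm [ 1.9 -0.6  1. ]
```

View pics/b2.png

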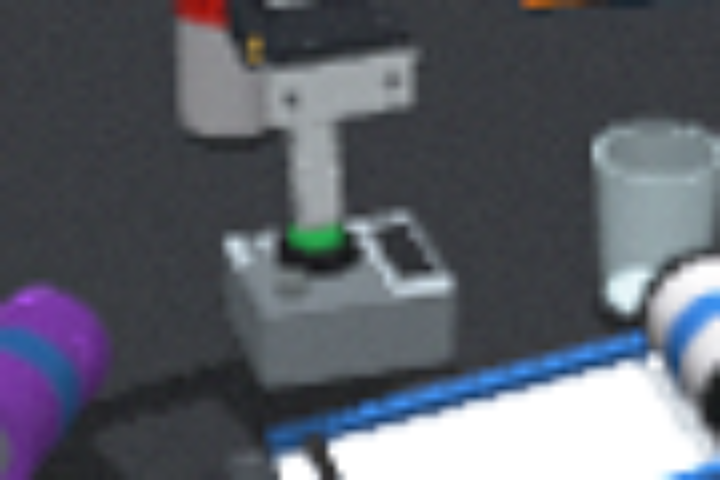

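The fingertips sit squarely on the button at crop (318,238). It hit its hard stop at z≈60.5 (41 N) and shows the 3.4 N spring force at 63. Letting go.

step_arm(series=[[[0,0,-0.01,0,0],[0,0,-0.03,0,0],[0,0,-0.04,0,0],[0.02,0.03,-0.03,0,0],[0.03,0.03,0,0,0],[0.03,0.03,0,0,0],[0,0,0,0,0]]])

```text
t: 14.4
tool_pos: [413.9, 314.2, 173.9]
orientation: [-0.022, 0.999, 0.005, 0.032]
force: [0.4, -0.7, -0.1]
gripper_width: 0.1
```

```bash
python3 -c "
from jm import *
rep();jarfit()
p=get_image('top');save(p,'endtop.png');b=p
p=get_image('side');save(p,'endside.png')"; ls pics|grep j_
```

```text
t 14.4 pos [413.9 314.2 173.9] F [ 0.4 -0.7 -0.1] w 0.1
yaw 2.52 toolz [ 0.064  0.012 -0.998]
ramp coords along,across rel start jar -73.7 278.8
top 321 along,z,skew [1.68624e+02 6.59170e+01 1.10000e-02] rms 2.6 y range -46.8 46.5 ztop 98.3
[231.1 166.3] 0.66 [673.9  57.8  66. ]
[210.7 254.8] 0.62 [335.1 137.4  66. ]
[256.1 252.7] 0.55 [339.8 -31.8  66. ]
side 185 along,z,skew [1.64307e+02 6.49350e+01 6.00000e-03] rms 1.84 y range -46.6 46.2 ztop 96.4
[186.  177.1] 0.94 [321.3  98.7  66. ]
[195.6 202.6] 0.88 [336.1 -78.6  66. ]
[280.  173.7] 0.69 [664.9  52.6  66. ]
j_side_1075.png
j_side_1185.png
j_side_1460.png
j_side_985.png
j_top_1175.png
j_top_1450.png
```

View pics/endtop.png

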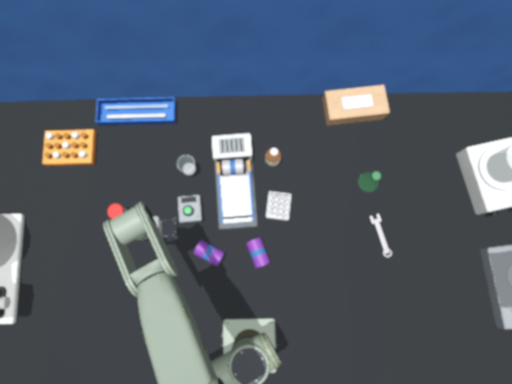

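View pics/endside.png

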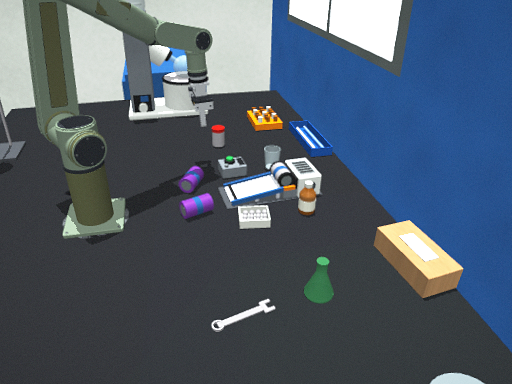

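The jar is in the pocket at top (232,167), the green button is up at (188,210), and the bystanders are where they were. Handing in.

```bash
python3 -c "
from cell import *
print(hand_in())"
```

```text
the job is handed in; nothing more can be done
None
```

I rolled the blue-banded jar up the ramp at about 3 cm/s with two fingertips behind it. It dropped into the pocket, and I handed the job in at about 15 s of the 54 s allowed. On first contact the fingers moved faster than I commanded, about 5 cm/s, and their tips rose just above the jar's centre. I lowered them before going on.

I then pressed the green button to its hard stop and let it go. The press peaked at 41 N on the fingertips. That is just over the 40 N limit, but the limit is stated for the arm and gripper body, so I don't expect it to count.

**Last checks:**
- **Jar height and angle:** its centre is about 65–66 mm high (66 expected). It is square to the stop within about 0.01 rad.
- **Jar position along the ramp:** the two cameras disagree. The side view puts it about 2 mm past my estimate of the seat and the top view about 7 mm past. Points from the stop probably skewed both fits. The jar fits the pocket with only about 0.5 mm of play, and it stayed put when I backed the fingers off.
- **Button:** it looks up again in the pictures. I could not read its joint value directly.
- **Everything else:** the bystanders and purple look-alikes look unmoved in the pictures, and the arm is clear of everything.

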